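# Turn the soap board ribs up against the splash kerb

### The arm

A 6-joint arm with a two-finger parallel gripper is mounted at the origin on the work surface. World frame = base frame: x ahead of the robot, y to its left, z up, the work surface at z = 0. Lengths are in m, angles in rad, forces in N, time in s.
With the tool pointing down it reaches from about 0.225 to 0.875 m from the base axis. Payload 3.4 kg.
Tool frame: the origin (TCP) lies on the centre line of the jaws, within the pads' length; the fingertips stand 14 mm ahead of it and the grasp point (between the pads) lies 5 mm behind it; z points along the fingers, y is the line along which they close (so a half turn about z gives the same grasp; the last joint's range is limited). The gripper opens to 85 mm and grips with 20 to 120 N. Pads are 22 mm wide; open, the fingers measure 114 mm over their backs; the gripper's body (76 mm by 85 mm) begins 54 mm behind the grasp point. The pads swing forward as they close: fully open they stand 13 mm farther back than shut.
Start: joints at [1.192, 0.276, 1.505, -0, 1.361, -0.121], TCP at [0.147, 0.556, 0.245] pointing down, gripper open.
Joint ranges: [-2.89, 2.89], [-0.75, 2.08], [0.22, 2.7], [-1.18, 4.32], [0.11, 2.71], [-2.7, 2.7]. Speed limits (rad/s): [2.57, 2.57, 3.14, 3.14, 3.14, 3.14].

### API

Orientations are given as a unit quaternion [w, x, y, z].
In Python, from rig import manip, eyes gives the robot as it stands.
- The arm moves only by the shell command python3 -m creep 'ROWS' [FORCE]. ROWS is JSON, a list of rows, each a list of 5 numbers: the opening, from 0 (shut) to 1 (fully open), then the shift along the tool's x, y, z normalised to -1 to 1, where 1 is 0.5 m, then the turn about the tool's z normalised to -1 to 1, where 1 is 360 degrees. In form: [[fingers, dx, dy, dz, spin], ...]. A call has 1 to 10 rows; each row is the pose to reach, as a shift and turn from the pose commanded when the call began, along the tool's axes at that moment, turning the shorter way round; what a row does not reach only later rows make up. A row lasts 1/10 s, in which the tool goes at most 50 mm and 8.59 degrees, less where a joint would pass 70% of its speed; a pose out of reach is approached as far as the arm can. A call with a number of a shift or a turn outside -1 to 1 is refused whole. A call with a gripper value outside its range is refused whole. The fingers move at their own pace and stop on an object; FORCE is the grip in N (left out, the last holds). Time passes only in rows, so rows that repeat a pose let the fingers close. It gives the time, the measured TCP pose, the force, the opening and the grip force at its end, in the units of the state.
- manip.get_state(): the state, without advancing time (a new reading comes with each control period).
- eyes.get_image(name): name is "scene" or "top" or "wrist"; returns a dict with "frame" (480x640x3 uint8, red, green, blue), "fx", "fy", "cx", "cy" (pixels), "k1" (the pictures are not rectified: a ray, as slopes to the right and down, at radius r is drawn at 1 + k1 r^2 times it, then the intrinsics apply), "R" (3x3) and "t" (3): a world point X has camera coordinates R X + t. Camera axes: x right, y down, z forward; pixel columns grow to the right and rows downward; lengths in m; the calibration is good to about 2 mm. A picture is of the moment at which its call begins. There is no depth.
- manip.sign_off(): hands the job in; it is judged then, once.
Trained networks look in the newest picture that a camera, given by its name, has taken for a name from the list of things; names that differ only in an ending like _2 or _b are one class to them, and where a whole thing is asked for, a point or a joint stands for the part that bears it (a point fixed in the world has none). Each returns a list of dicts, best first, with "confidence" (0 to 1); they miss things now and then, are a little off and sometimes report something else, mostly with a low value. They report only what shows in the picture. A call takes as long as a camera call. They do not tell look-alikes from the thing itself.
- eyes.regions_of(camera, label): "mask" (480x640 bool, what is visible of it) and "bbox" ([left, top, right, bottom] in pixels, round what is visible of it).
- eyes.place_of(camera, label): "centre" ([column, row] in pixels: a listed point, or the origin of a listed thing).
The state is a dict: "clock": time; "qpos": joint angles; "qd": joint speeds; "effort": joint torques, N m; "position": TCP position; "ee_rot": TCP orientation; "contact_force": force on the tool from outside, world axes, zero at the start; "moment": the same for the moment, N m; "width": finger opening in m; "gripper_force": force on a finger pad.
Only numpy, scipy, OpenCV 4.12 (cv2) and the standard library are available. Lean on these libraries where they do the work, as an engineer would, in place of code of your own. Each camera call takes 0.05 s, during which the arm holds its last target. There are 200 camera calls.

### The job

Two bamboo soap boards lie in front of the coved splash kerb by the basin; one is wrong way up, with its smooth back showing. Push that board up against the kerb until it stands leaning on it, then tip it back over towards the robot, so that it ends lying flat on the counter in front of the kerb with its ribs up. Leave the other board, already ribs up, where it is.

Things in the scene. Friction and masses are not known exactly. Their poses are not given: they have to be found in the camera images.
- board: the bamboo soap board to turn over: plate 110 (x) x 80 (y) x 10 mm, with four ribs 5 mm high along x on one face, ending 5 mm short of its ends; 15 mm in all, about 100 g. Lies smooth back up, ribs down, in front of the kerb, x roughly across the kerb. Origin: centre of the ribbed face, at the rib tips; z points towards the smooth back: up at the start, down when turned over.
- spare: the other soap board, same size and bamboo, beside the first along the kerb, lying ribs up with its smooth back on the counter; leave alone. Origin: centre of its underside, z up, x along its 110 mm length.
- kerb: slippery glazed white kerb fixed to the counter, 360 mm long (y), 75 mm high. Origin: middle of its front foot line, at counter height; x points away from the boards to the basin, z up. Its front is a cove that steepens through (x, z) = (0, 0), (14, 14), (23, 30), (30, 50), (32, 75) mm: a board pushed in low and square rides up it with its far edge until it leans on the kerb's top.
- kerb_top (a point): middle of the kerb's top front edge, 32 mm behind and 75 mm above the kerb's origin, same axes; the kerb's top is 7 mm thick. A board pushed fully in leans here at about 65 degrees, its upper end 25 to 30 mm above this height. Behind the kerb about 70 mm of counter are free: fingers lowered there can pull that upper end back over.
Mind the look-alikes: they are no part of the job. What is shaped like the board but purple is not meant.

How it is judged:
By the outcome, as a careful person would: the job done as asked, in the order asked, and still so for the second after the job is handed in, with the robot touching nothing.
It also fails if it takes over 45 s, if anything falls off the work surface, if the arm or the gripper's body presses on something with over 40 N, if the wrist force passes 120 N, or if a joint passes its speed limit or range.

## Working session

There is one attempt and no reset: what is moved stays moved. The work goes in short steps, Python scripts to look and compute and a shell command to move; the robot and the scene stay as the last step left them, time stands still between calls to the robot, and variables do not carry over. Pictures are saved under pics/ and viewed, at most 10 in all, crops included, and the job is handed in when it is done.

```bash
ls; mkdir -p pics; cat > h.py <<'E'
import numpy as np, cv2
from rig import manip, eyes
def cam(n):
    return eyes.get_image(n)
def ray(im,px):
    K=np.array([[im['fx'],0,im['cx']],[0,im['fy'],im['cy']],[0,0,1.]])
    d=np.array([(px[0]-im['cx'])/im['fx'],(px[1]-im['cy'])/im['fy']]);u=d.copy()
    for _ in range(20): u=d/(1+im['k1']*(u@u))
    R=np.array(im['R']);return -R.T@np.array(im['t']),R.T@np.array([u[0],u[1],1])
def onz(im,px,z):
    o,d=ray(im,px);return o+d*(z-o[2])/d[2]
def tri(a,pa,b,pb):
    o1,d1=ray(a,pa);o2,d2=ray(b,pb)
    s=np.linalg.lstsq(np.c_[d1,-d2],o2-o1,rcond=None)[0]
    p,q=o1+s[0]*d1,o2+s[1]*d2
    return (p+q)/2,np.linalg.norm(p-q)
def proj(im,X):
    c=np.array(im['R'])@np.array(X)+np.array(im['t']);u=c[:2]/c[2];u=u*(1+im['k1']*(u@u))
    return np.array([u[0]*im['fx']+im['cx'],u[1]*im['fy']+im['cy']])
def corners(mask):
    c=max(cv2.findContours(mask.astype(np.uint8),0,2)[0],key=cv2.contourArea)
    return c[:,0].astype(float)
E
python3 - <<'E'
from h import *
s=manip.get_state();print(s)
for n in ['scene','top']:
    im=cam(n);cv2.imwrite(f'pics/{n}0.png',im['frame'][:,:,::-1])
    print(n,-np.array(im['R']).T@im['t'])
    for l in ['board','spare','kerb']:
        for r in eyes.regions_of(n,l): print(l,r['bbox'],round(r['confidence'],2))
    for l in ['board','spare','kerb','kerb_top']:
        for r in eyes.place_of(n,l): print(l,r['centre'],round(r['confidence'],2),onz(im,r['centre'],.075 if l=='kerb_top' else 0).round(4))
print(manip.get_state()['clock'])
E
```

```text
pics
{'clock': 0.0, 'qpos': array([ 1.19198726e+00,  2.76561733e-01,  1.50616355e+00,  3.07176362e-05,
        1.36072860e+00, -1.21000601e-01]), 'qd': array([ 0.00018149,  0.00047159, -0.00188026,  0.00237667, -0.00065913,
       -0.00056906]), 'effort': array([-3.58070347e-04, -4.16783595e+01, -2.45801997e+01, -1.28295383e-04,
        1.12889148e-02,  4.75936389e-06]), 'position': array([0.14640085, 0.5555016 , 0.24444656]), 'ee_rot': array([-2.44703606e-04,  1.28550679e-01,  9.91702504e-01, -8.97991818e-04]), 'contact_force': array([-0.31246216, -0.53455419,  0.48564445]), 'moment': array([ 0.02580706, -0.05030724,  0.02116949]), 'gripper_force': 0.0, 'width': 0.08515430055317985}
scene [ 0.96917923 -0.29720621  0.42985395]
board [222.1, 238.0, 304.9, 288.9] 0.97
board [286.0, 205.2, 366.9, 243.8] 0.87
spare [102.8, 291.5, 186.0, 360.4] 0.9
kerb [107.0, 236.9, 355.2, 425.8] 0.87
board [323.0, 229.4] 0.96 [0.4438 0.1192 0.    ]
board [266.6, 268.3] 0.61 [ 0.4768 -0.0181  0.    ]
kerb [242.3, 331.4] 0.9 [ 0.5717 -0.1167  0.    ]
kerb_top [248.1, 296.0] 0.87 [ 0.5946 -0.1132  0.075 ]
top [0.40382323 0.03710081 0.90683171]
board [327.1, 259.9, 385.4, 340.2] 0.78
board [213.4, 269.8, 297.2, 360.7] 0.75
spare [459.6, 249.3, 521.4, 320.8] 0.97
kerb [293.6, 193.9, 548.8, 251.2] 0.73
board [356.0, 300.6] 0.68 [ 0.4684 -0.0204  0.    ]
board [256.0, 315.4] 0.63 [0.4453 0.1261 0.    ]
spare [485.4, 285.3] 0.82 [ 0.4919 -0.2143  0.    ]
kerb [417.7, 239.0] 0.97 [ 0.561 -0.113  0.   ]
kerb_top [423.1, 206.5] 0.75 [ 0.5937 -0.109   0.075 ]
0.8
```

View pics/scene0.png

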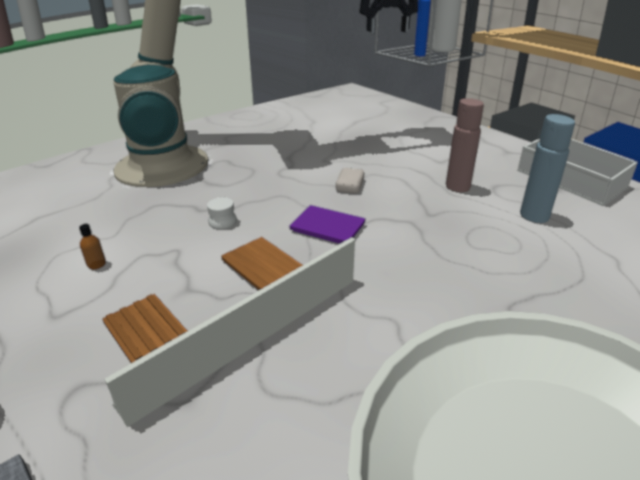

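View pics/top0.png

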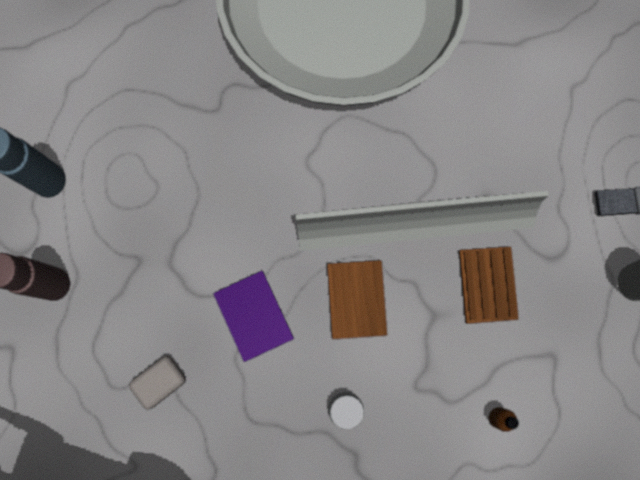

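The scene view shows the smooth brown board at (262,262), the ribbed spare at (145,328), a purple look-alike at (327,223) and the kerb from (110,390) to (355,250). In the top view, the candidates for the board are:
- brown smooth at (356,300)
- purple at (254,315), which is a look-alike
- brown ribbed at (488,285), which is the spare

I choose the one at (356,300) and will check it in a crop.

```bash
cat > m.py <<'E'
from h import *
def rect(im,mask,z):
    P=np.array([onz(im,p,z)[:2] for p in corners(mask)])
    (c,sz,a)=cv2.minAreaRect((P*1000).astype(np.float32)); 
    return np.array(c).round(1),np.array(sz).round(1),round(a,1),cv2.boxPoints((c,sz,a)).round(1).tolist()
E
python3 - <<'E'
from m import *
T=cam('top');S={}
rt={l:eyes.regions_of('top',l) for l in['board','spare','kerb']}
pt=eyes.place_of('top','kerb_top'),eyes.place_of('top','board'),eyes.place_of('top','kerb')
s=cam('scene');ps=eyes.place_of('scene','kerb_top'),eyes.place_of('scene','board'),eyes.place_of('scene','kerb')
for r in rt['board']: print('board',rect(T,r['mask'],.015))
for r in rt['spare']: print('spare',rect(T,r['mask'],.015))
print('ktop',tri(T,pt[0][0]['centre'],s,ps[0][0]['centre']),'k',tri(T,pt[2][0]['centre'],s,ps[2][0]['centre']))
for a in pt[1]:
  for b in ps[1]:
    p=tri(T,a['centre'],s,b['centre'])
    if p[1]<.02: print('bd',p)
# top edge endpoints, hand-picked from both views: rear top corners
for a,b in(((295,214),(354,240)),((547,193),(110,378))): print('end',tri(T,a,s,b))
P=corners(rt['kerb'][0]['mask']); print(cv2.approxPolyDP(P.astype(np.int32)[:,None],4,True)[:,0].tolist())
c=T['frame'][180:380,270:560];cv2.imwrite('pics/crop.png',cv2.resize(c,None,fx=2.7,fy=2.7,interpolation=2)[:,:,::-1])
st=manip.get_state();from scipy.spatial.transform import Rotation as Ro
w,x,y,z=st['ee_rot'];print(Ro.from_quat([x,y,z,w]).as_matrix().round(3),st['position'])
E
```

```text
board (array([469.4, -21. ]), array([110.7,  80.4]), 4.2, [[411.29998779296875, 15.0], [417.20001220703125, -65.19999694824219], [527.5999755859375, -57.0], [521.7000122070312, 23.200000762939453]])
board (array([444. , 129.3]), array([111.8,  82.3]), 26.1, [[375.6000061035156, 141.60000610351562], [411.8999938964844, 67.69999694824219], [512.2999877929688, 116.9000015258789], [476.0, 190.8000030517578]])
spare (array([ 491.8, -214.9]), array([110.7,  83.6]), 5.2, [[432.8999938964844, -178.3000030517578], [440.3999938964844, -261.5], [550.7000122070312, -251.60000610351562], [543.2000122070312, -168.3000030517578]])
ktop (array([ 0.59164906, -0.11192216,  0.07117546]), np.float64(0.00602732198655157)) k (array([ 0.56223557, -0.11471675, -0.00866543]), np.float64(0.005755655071348908))
bd (array([ 4.45510528e-01,  1.25372059e-01, -4.07809777e-04]), np.float64(0.0006796926758041071))
bd (array([ 0.47240842, -0.02197777,  0.00275319]), np.float64(0.002057496885053665))
end (array([0.58114804, 0.06719664, 0.0723567 ]), np.float64(0.002577862500158688))
end (array([ 0.61659243, -0.28826101,  0.07459818]), np.float64(0.002191095397818532))
[[547, 192], [297, 213], [299, 246], [306, 250], [534, 226]]
[[-0.967  0.255  0.   ]
 [ 0.255  0.967  0.   ]
 [-0.     0.    -1.   ]] [0.14663063 0.5560285  0.24533987]
```

View pics/crop.png

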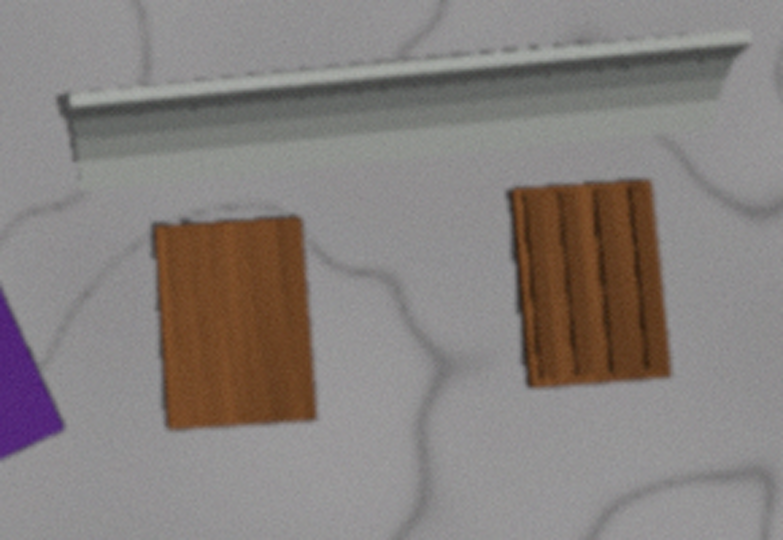

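The crop shows the smooth brown board at about (235,322) and the ribbed spare at (590,285), so the choice is right.

```bash
cat > rel.py <<'E'
from h import *
from scipy.spatial.transform import Rotation as Ro
E5=np.array([np.cos(np.radians(5.7)),np.sin(np.radians(5.7)),0]); EY=np.array([-E5[1],E5[0],0]);K=np.array([.562,-.1145,0])
def R():
    w,x,y,z=manip.get_state()['ee_rot'];return Ro.from_quat([x,y,z,w]).as_matrix()
def kf(p): d=np.array(p)-K;return (np.array([d@E5,d@EY,d[2]])*1000).round(1)
def go(X):
    s=manip.get_state();print('rows',(R().T@(np.array(X)-s['position'])/.5).round(4))
def show():
    s=manip.get_state();print(round(s['clock'],2),s['position'].round(4),kf(s['position']),'yaw',np.degrees(np.arctan2(R()[1,0],R()[0,0])).round(2),s['contact_force'].round(1),round(s['width'],4))
E
python3 - <<'E'
from rel import *
im=cam('top');print('cup',onz(im,(346,411),.03),onz(im,(346,395),0))
print('board',kf([.4694,-.021,.015]));
go([.370,-.031,.10]);show()
E
```

```text
cup [ 0.31121446 -0.00503376  0.03      ] [ 0.3311386  -0.00632536  0.        ]
board [-82.9 102.2  15. ]
rows [-0.7314 -1.0213  0.2906]
1.4 [0.1466 0.556  0.2453] [-346.7  708.4  245.3] yaw 165.23 [ 0.4  0.3 -0.7] 0.0853
```

```bash
python3 -m creep '[[0.5,-0.06,-0.1,0,-0.01],[0.5,-0.12,-0.18,0,-0.02],[0.5,-0.18,-0.26,0,-0.03],[0.5,-0.24,-0.34,0,-0.04],[0.5,-0.3,-0.42,0,-0.057],[0.5,-0.36,-0.5,0,-0.057],[0.5,-0.42,-0.58,0,-0.057],[0.5,-0.48,-0.66,0,-0.057],[0.5,-0.54,-0.74,0,-0.057],[0.5,-0.6,-0.82,0,-0.057]]'
python3 -c "
from rel import *
show();go([.380,-.030,.05])"
```

```text
clock: 2.4
position: [0.3294, 0.0889, 0.2458]
ee_rot: [0.001, -0.05, 0.999, 0.0]
contact_force: [1.4, 0.6, -1.0]
width: 0.0424
gripper_force: 0.0
2.4 [0.3294 0.0889 0.2458] [-211.3  225.5  245.8] yaw -174.24 [ 1.4  0.6 -1. ] 0.0424
rows [-0.0761 -0.2469  0.3916]
```

```bash
python3 -m creep '[[0.5,0,0,0,0],[0.5,0,0,0,0]]' | head -2
python3 -c "
from rel import *
show();go([.380,-.030,.03])"
```

```text
clock: 2.6
position: [0.3294, 0.0895, 0.2454]
2.6 [0.3294 0.0895 0.2454] [-211.2  226.1  245.4] yaw -174.56 [-0.4 -0.8  0.3] 0.0426
rows [-0.078  -0.2479  0.4306]
```

```bash
python3 -m creep '[[0.5,-0.078,-0.1,0,0],[0.5,-0.078,-0.2,0.05,0],[0.5,-0.078,-0.248,0.15,0],[0.5,-0.078,-0.248,0.24,0],[0.5,-0.078,-0.248,0.33,0],[0.5,-0.078,-0.248,0.42,0],[0.5,-0.078,-0.248,0.432,0],[0.5,-0.078,-0.248,0.432,0],[0.5,-0.078,-0.248,0.432,0]]'
python3 - <<'E'
from rel import *
show()
im=cam('scene');cv2.imwrite('pics/s1.png',cv2.resize(im['frame'][180:380,130:400],None,fx=2.8,fy=2.8)[:,:,::-1])
E
```

```text
clock: 3.5
position: [0.3821, -0.0281, 0.0309]
ee_rot: [0.002, -0.051, 0.999, -0.0]
contact_force: [0.8, -0.5, 0.1]
width: 0.0427
gripper_force: 0.0
3.5 [ 0.3821 -0.0281  0.0309] [-170.5  103.8   30.9] yaw -174.12 [ 0.8 -0.5  0.1] 0.0427
```

View pics/s1.png

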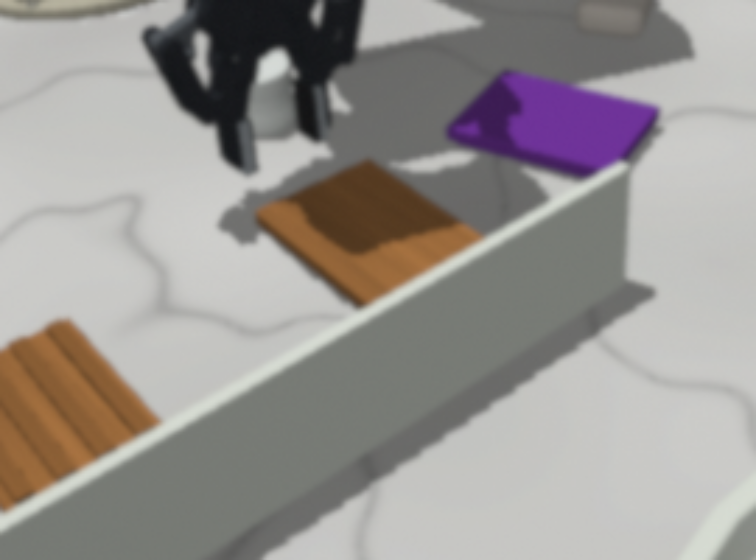

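The picture shows the fingers at (240,150) and (320,120), clear of the board's near edge at (310,190) and in front of the cup at (270,100). Next I lower until they touch, slowly.

```bash
python3 -m creep '[[0.5,0,0,0.014,0],[0.5,0,0,0.024,0],[0.5,0,0,0.026,0],[0.5,0,0,0.026,0]]'|sed -n '2p;4p'
python3 -m creep '[[0.5,0,0,0.002,0],[0.5,0,0,0.002,0]]'|sed -n '2p;4p'
python3 -m creep '[[0.5,0,0,0.002,0],[0.5,0,0,0.002,0]]'|sed -n '2p;4p'
python3 -m creep '[[0.5,0,0,0.002,0],[0.5,0,0,0.002,0]]'|sed -n '2p;4p'
```

```text
position: [0.3802, -0.0287, 0.0163]
contact_force: [0.5, -0.0, -0.4]
position: [0.3803, -0.0288, 0.0153]
contact_force: [-1.1, 0.6, -0.1]
position: [0.3802, -0.0287, 0.0142]
contact_force: [0.4, -0.8, -0.6]
position: [0.3802, -0.0287, 0.0132]
contact_force: [0.2, -0.1, -0.1]
```

```bash
for i in 1 2 3; do :; done
python3 -m creep '[[0.5,0,0,0.002,0],[0.5,0,0,0.002,0]]'|sed -n '2p;4p'
python3 -m creep '[[0.5,0,0,0.002,0],[0.5,0,0,0.002,0]]'|sed -n '2p;4p'
python3 -m creep '[[0.5,0,0,0.002,0],[0.5,0,0,0.002,0]]'|sed -n '2p;4p'
python3 -c "
from rel import *
show();print('gap board near edge', -82.9-55-kf(manip.get_state()['position'])[0]-11)"
```

```text
position: [0.3803, -0.0287, 0.0122]
contact_force: [0.1, 0.0, -0.3]
position: [0.3803, -0.0287, 0.0121]
contact_force: [-1.1, 1.1, 13.1]
position: [0.3803, -0.0287, 0.012]
contact_force: [-5.4, -0.5, 27.8]
5.15 [ 0.3803 -0.0287  0.012 ] [-172.2  103.4   12. ] yaw -174.24 [-5.4 -0.5 27.8] 0.043
gap board near edge 23.299999999999983
```

```bash
python3 -m creep '[[0.5,0,0,-0.008,0],[0.5,-0.02,0,-0.008,0],[0.5,-0.04,0,-0.008,0],[0.5,-0.06,0,-0.008,0],[0.5,-0.08,0,-0.008,0],[0.5,-0.1,0,-0.008,0],[0.5,-0.12,0,-0.008,0],[0.5,-0.14,0,-0.008,0],[0.5,-0.16,0,-0.008,0],[0.5,-0.18,0,-0.008,0]]'
python3 -m creep '[[0.5,-0.02,0,0,0],[0.5,-0.03,0,0,0],[0.5,-0.04,0,0,0],[0.5,-0.05,0,0,0],[0.5,-0.05,0,0,0]]'
python3 - <<'E'
from rel import *
show()
im=cam('scene');cv2.imwrite('pics/s2.png',cv2.resize(im['frame'][180:380,130:400],None,fx=2.8,fy=2.8)[:,:,::-1])
E
```

```text
clock: 6.15
position: [0.4693, -0.0194, 0.0138]
ee_rot: [-0.001, -0.05, 0.999, 0.0]
contact_force: [-4.5, -0.1, -2.4]
width: 0.0426
gripper_force: 1.9
clock: 6.65
position: [0.4963, -0.0173, 0.0146]
ee_rot: [0.001, -0.05, 0.999, -0.0]
contact_force: [1.0, -0.2, -0.3]
width: 0.0425
gripper_force: 0.0
6.65 [ 0.4963 -0.0173  0.0146] [-55.7 103.2  14.6] yaw -174.26 [ 1.  -0.2 -0.3] 0.0425
```

View pics/s2.png

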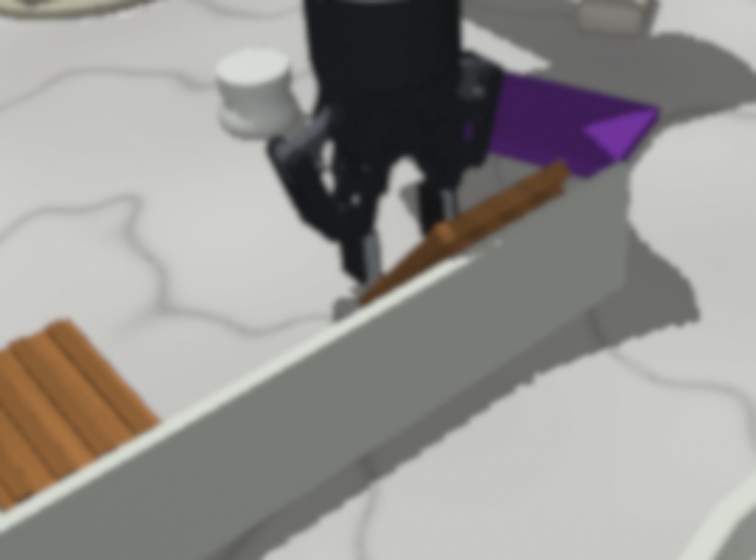

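The board is riding up squarely, with its top edge from (440,235) to (565,170). I keep pushing.

```bash
python3 -m creep '[[0.5,-0.01,0,0,0],[0.5,-0.02,0,0,0],[0.5,-0.03,0,0,0],[0.5,-0.04,0,0,0],[0.5,-0.04,0,0,0]]'|sed -n '2p;4p'
python3 -m creep '[[0.5,-0.004,0,0,0],[0.5,-0.008,0,0,0],[0.5,-0.008,0,0,0]]'|sed -n '2p;4p'
python3 - <<'E'
from rel import *
show()
im=cam('scene');cv2.imwrite('pics/s3.png',cv2.resize(im['frame'][180:380,130:400],None,fx=2.8,fy=2.8)[:,:,::-1])
im=cam('top');cv2.imwrite('pics/t3.png',im['frame'][:,:,::-1])
E
```

```text
position: [0.5159, -0.0152, 0.0144]
contact_force: [0.0, -0.5, -0.6]
position: [0.5187, -0.0148, 0.0143]
contact_force: [0.1, -0.0, 0.2]
7.5 [ 0.5187 -0.0148  0.0143] [-33.2 103.6  14.3] yaw -174.25 [ 0.1 -0.   0.2] 0.0426
```

View pics/s3.png

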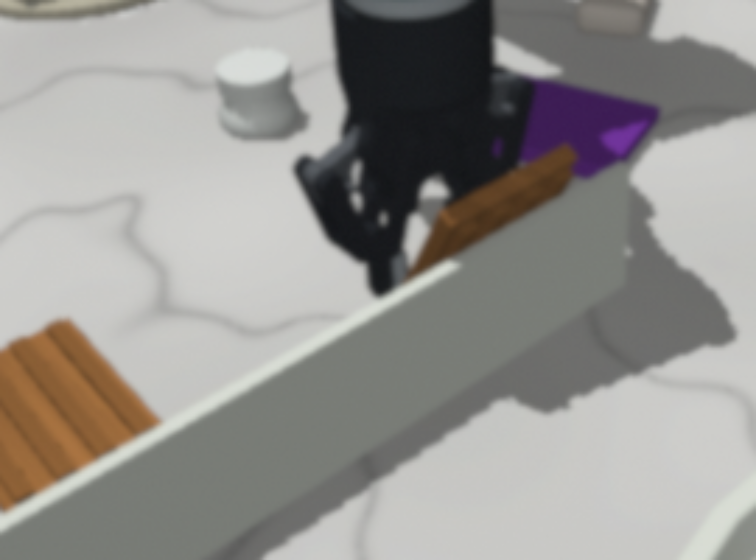

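```bash
python3 -m creep '[[0.5,-0.004,0,0,0],[0.5,-0.008,0,0,0],[0.5,-0.01,0,0,0],[0.5,-0.01,0,0,0]]'|sed -n '2p;4p'
python3 - <<'E'
from rel import *
show()
im=cam('scene');s=im;rs=eyes.regions_of('scene','board')
t=cam('top');rt=eyes.regions_of('top','board')
for n,rr in(('s',rs),('t',rt)):
    for r in rr: print(n,r['bbox'],round(r['confidence'],2))
a=s['frame'][190:320,250:380];b=t['frame'][180:310,290:420]
cv2.imwrite('pics/st4.png',cv2.resize(np.hstack([a,b]),None,fx=3,fy=3,interpolation=2)[:,:,::-1])
E
```

```text
position: [0.5239, -0.0143, 0.0143]
contact_force: [-1.1, 0.1, 0.7]
8.0 [ 0.5239 -0.0143  0.0143] [-28.  103.5  14.3] yaw -174.25 [-1.1  0.1  0.7] 0.0426
s [278.6, 231.1, 336.2, 277.9] 0.91
s [316.5, 207.0, 362.5, 243.8] 0.72
t [214.8, 268.2, 283.3, 359.5] 0.72
```

View pics/st4.png

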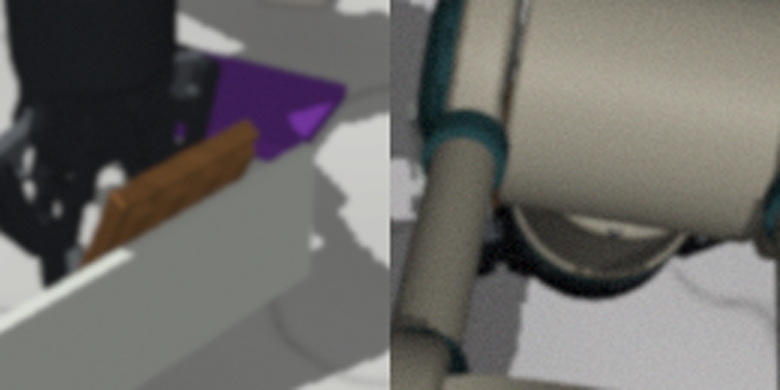

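The left half shows the board standing on the kerb, its upper end running from (115,200) to (255,130) in the crop. The arm hides the board in the right half. I check the tilt by projecting a model.

```bash
python3 - <<'E'
from rel import *
im=cam('scene');F=kf(manip.get_state()['position'])[0]+11
for th in(55,60,65,70):
    c,s=np.cos(np.radians(th)),np.sin(np.radians(th))
    o=[]
    for y in(142,62):
        for th_ in(0,10):
            x=F+10*s-th_*s+110*c; z=110*s+th_*c
            o.append(proj(im,K+E5*x/1000+EY*y/1000+[0,0,z/1000]).round(1).tolist())
    x5=F+10*s; print(th,o,'kerb clearance x at z75',round(32-(x5+5/s+75*c/s),1))
print('obs under ~(290.5,258),(336,234)')
E
```

```text
55 [[346.0, 244.9], [341.6, 238.7], [300.3, 271.0], [295.7, 264.3]] kerb clearance x at z75 -17.8
60 [[341.9, 239.3], [337.2, 233.5], [296.0, 264.9], [291.2, 258.5]] kerb clearance x at z75 -8.7
65 [[337.5, 234.0], [332.7, 228.6], [291.5, 259.1], [286.5, 253.1]] kerb clearance x at z75 -0.6
70 [[333.0, 229.1], [328.0, 224.2], [286.8, 253.7], [281.8, 248.2]] kerb clearance x at z75 7.0
obs under ~(290.5,258),(336,234)
```

The tilt is about 66°, so the board is fully leaning on the kerb. Back off and lift.

```bash
python3 -m creep '[[0.5,0.01,0,0,0],[0.5,0.03,0,0,0],[0.5,0.06,0,0,0],[0.5,0.1,0,-0.02,0],[0.5,0.12,0,-0.1,0],[0.5,0.12,0,-0.2,0],[0.5,0.12,0,-0.3,0],[0.5,0.12,0,-0.34,0],[0.5,0.12,0,-0.34,0]]'|sed -n '2p;4p'
python3 - <<'E'
from rel import *
show()
s=cam('scene');t=cam('top')
a=s['frame'][190:320,250:380];b=t['frame'][180:310,290:420]
cv2.imwrite('pics/st5.png',cv2.resize(np.hstack([a,b]),None,fx=3,fy=3,interpolation=2)[:,:,::-1])
X=K+E5*.072+EY*.103;X[2]=.18;go(X)
E
```

```text
position: [0.4652, -0.0207, 0.1878]
contact_force: [0.5, 0.0, 0.0]
9.15 [ 0.4652 -0.0207  0.1878] [-87.  102.9 187.8] yaw -174.25 [0.5 0.  0. ] 0.0431
rows [-0.3227 -0.0016  0.008 ]
```

View pics/st5.png

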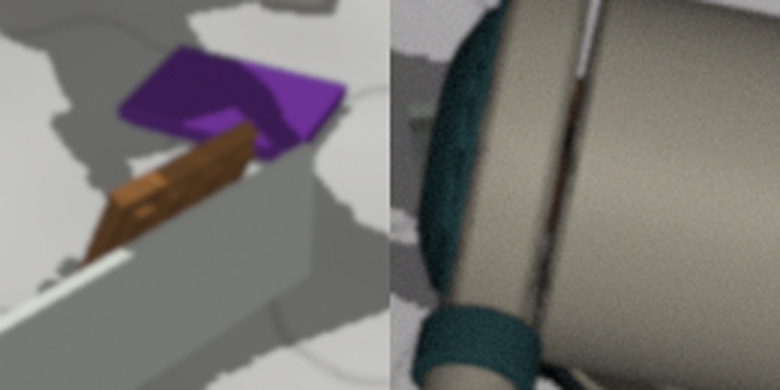

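The board still leans on its own, with its upper end from (112,200) to (255,125) in the left half. Next the fingers go over and down behind it.

```bash
python3 -m creep '[[0.5,-0.08,0,0,0],[0.5,-0.16,0,0,0],[0.5,-0.24,0,0,0],[0.5,-0.323,0,0,0],[0.5,-0.323,0,0,0],[0.5,-0.323,0,0.06,0],[0.5,-0.323,0,0.12,0],[0.5,-0.323,0,0.182,0],[0.5,-0.323,0,0.182,0],[0.5,-0.323,0,0.182,0]]'|sed -n '2p;4p'
python3 - <<'E'
from rel import *
show()
s=cam('scene')
cv2.imwrite('pics/s6.png',cv2.resize(s['frame'][140:340,200:440],None,fx=3,fy=3,interpolation=2)[:,:,::-1])
E
```

```text
position: [0.6229, -0.0041, 0.0919]
contact_force: [0.5, 0.2, 0.5]
10.25 [ 0.6229 -0.0041  0.0919] [ 71.6 103.8  91.9] yaw -174.25 [0.5 0.2 0.5] 0.0425
```

View pics/s6.png

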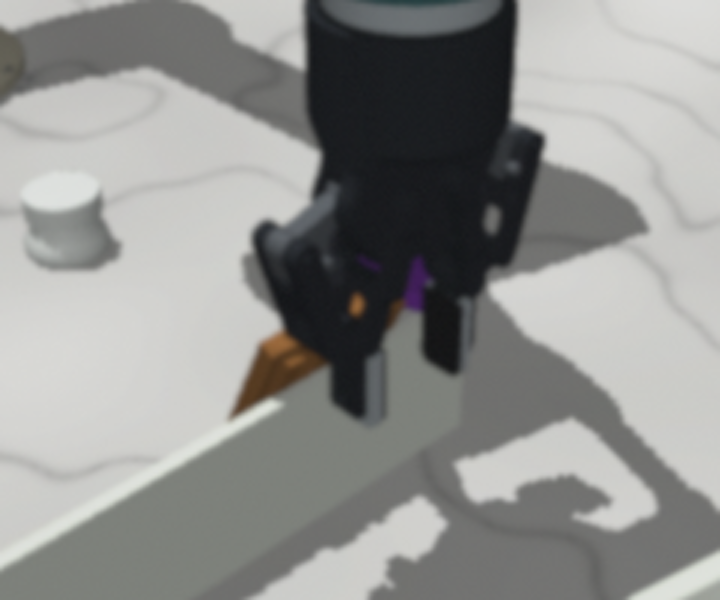

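Both fingers, at (360,390) and (445,340), are behind the kerb, with the board's upper end at (310,350) in front of them. I pull back towards the robot.

```bash
python3 -m creep '[[0.5,0.02,0,-0.004,0],[0.5,0.04,0,-0.004,0],[0.5,0.055,0,-0.004,0],[0.5,0.07,0,-0.004,0],[0.5,0.085,0,-0.004,0],[0.5,0.1,0,-0.004,0],[0.5,0.11,0,-0.004,0],[0.5,0.12,0,-0.004,0]]'|sed -n '2p;4p'
python3 -m creep '[[0.5,0.01,0,0,0],[0.5,0.02,0,0,0],[0.5,0.03,0,0,0],[0.5,0.04,0,0,0],[0.5,0.05,0,0,0],[0.5,0.06,0,0,0],[0.5,0.07,0,0,0],[0.5,0.08,0,0,0],[0.5,0.08,0,0,0]]'|sed -n '2p;4p'
python3 - <<'E'
from rel import *
show()
s=cam('scene')
cv2.imwrite('pics/s7.png',cv2.resize(s['frame'][140:340,200:440],None,fx=3,fy=3,interpolation=2)[:,:,::-1])
E
```

```text
position: [0.5644, -0.0102, 0.0952]
contact_force: [-0.0, 0.2, 0.4]
position: [0.5241, -0.0141, 0.0953]
contact_force: [-0.1, -0.4, -0.1]
12.0 [ 0.5241 -0.0141  0.0953] [-27.7 103.7  95.3] yaw -174.26 [-0.1 -0.4 -0.1] 0.0429
```

View pics/s7.png

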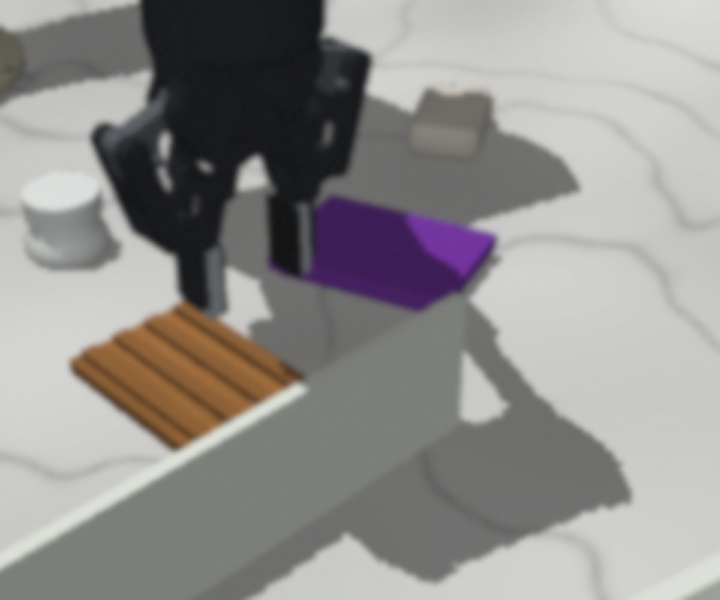

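The board fell over towards the robot and now lies ribs up at (185,380). That was my tenth picture, so I clear the arm and check it numerically.

```bash
python3 -m creep '[[0.5,0,0,-0.1,0],[0.5,0,0,-0.2,0],[0.5,0,0.1,-0.25,0],[0.5,0,0.2,-0.25,0],[0.5,0,0.3,-0.25,0],[0.5,0,0.4,-0.25,0],[0.5,0,0.5,-0.25,0],[0.5,0,0.6,-0.25,0],[0.5,0,0.6,-0.25,0],[0.5,0,0.6,-0.25,0]]'|sed -n '2p;4p'
python3 - <<'E'
from m import *
import rel
rel.show()
T=cam('top');rt={l:eyes.regions_of('top',l) for l in['board','spare']};pt={l:eyes.place_of('top',l) for l in['board','spare']}
s=cam('scene');ps={l:eyes.place_of('scene',l) for l in['board','spare']}
for l in rt:
    for r in rt[l]: q=rect(T,r['mask'],.015);print(l,r['confidence'],q[:3],'kerb-frame x',[rel.kf([a/1000,b/1000,0])[0] for a,b in q[3]])
    for a in pt[l]:
        for b in ps[l]:
            p=tri(T,a['centre'],s,b['centre'])
            if p[1]<.01: print(l,'origin',p[0].round(4),p[1].round(4))
E
```

```text
position: [0.4947, 0.2857, 0.22]
contact_force: [0.5, -0.9, 0.3]
13.05 [0.4947 0.2857 0.22  ] [-27.2 404.9 220. ] yaw -174.06 [ 0.5 -0.9  0.3] 0.0428
board 0.89 (array([444.1, 129.2]), array([110.2,  81.2]), 26.0) kerb-frame x [np.float64(-158.8), np.float64(-130.7), np.float64(-27.3), np.float64(-55.4)]
board 0.67 (array([473.9, -19.4]), array([109.7,  80.2]), 5.7) kerb-frame x [np.float64(-133.0), np.float64(-133.1), np.float64(-23.3), np.float64(-23.4)]
board origin [0.4477 0.1258 0.0015] 0.0066
board origin [ 0.4796 -0.0202  0.0191] 0.0017
spare 0.75 (array([ 491.4, -214.8]), array([109.2,  82.7]), 3.2) kerb-frame x [np.float64(-132.9), np.float64(-136.6), np.float64(-27.5), np.float64(-23.9)]
spare origin [ 0.4925 -0.2187 -0.0072] 0.0051
```

```bash
python3 -c "
from rig import manip
print(manip.sign_off())"
```

```text
the job is handed in; nothing more can be done
None
```

The board was pushed up to lean on the kerb, then tipped back towards the robot; it now lies flat, ribs up, about 23 mm in front of the kerb, the spare is unmoved within measurement error, and the job was handed in at about 13 s.

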